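# Gauge the depth of the heating block's well

### The arm

A 6-joint arm with a two-finger parallel gripper is mounted at the origin on a cart in front of the work surface, level with it; the furniture and walls round the work are solid. World frame = base frame: x ahead of the robot, y to its left, z up, the work surface at z = 0. Lengths are in m, angles in rad, forces in N, time in s.
With the tool pointing down it reaches from about 0.225 to 0.875 m from the base axis. Payload 3.4 kg.
Tool frame: the origin (TCP) lies between the finger pads; the fingertips stand 11 mm ahead of it and the grasp point (between the pads) lies 8 mm behind it; z points along the fingers, y is the line along which they close (so a half turn about z gives the same grasp; the last joint's range is limited). The gripper opens to 85 mm and grips with 20 to 120 N. Pads are 22 mm wide; open, the fingers measure 114 mm over their backs; the gripper's body (76 mm by 85 mm) begins 54 mm behind the grasp point. The pads swing forward as they close: fully open they stand 13 mm farther back than shut.
Start: joints at [0.98, 0.276, 1.505, -0, 1.361, -0.121], TCP at [0.26, 0.513, 0.242] pointing down, gripper open.
Joint ranges: [-2.89, 2.89], [-0.75, 2.08], [0.22, 2.7], [-1.18, 4.32], [0.11, 2.71], [-2.7, 2.7]. Speed limits (rad/s): [2.57, 2.57, 3.14, 3.14, 3.14, 3.14].

### API

Orientations are given as a unit quaternion [w, x, y, z].
In Python, from rig import manip, imaging gives the robot as it stands. The module is installed in compiled form; this text tells all that it offers.
- The arm moves only by the tool jog_arm, never from a script. Its argument "deltas" is one flat list of numbers, 7 for each row, row after row: the turn, a rotation vector about the world's x, y, z in degrees, then the shift along the world's x, y, z in mm, then the opening, from 0 (shut) to 1 (fully open). In form: [ax, ay, az, tx, ty, tz, gripper, ax, ay, az, tx, ty, tz, gripper, ...]. A call has 1 to 20 rows; each row is the pose to reach, as a shift and turn from the pose commanded when the call began; what a row does not reach only later rows make up. A row lasts 1/10 s, in which the tool goes at most 50 mm and 8.59 degrees, less where a joint would pass 70% of its speed; a pose out of reach is approached as far as the arm can. A call with a gripper value outside its range is refused whole. The fingers move at their own pace and stop on an object; "grip_force" is the grip in N (left out, the last holds). Time passes only in rows, so rows that repeat a pose let the fingers close. It gives the time, the measured TCP pose, the force, the opening and the grip force at its end, in the units of the state.
- manip.get_state(): the state, without advancing time (a new reading comes with each control period).
- imaging.get_image(name): name is "side" or "top" or "wrist"; returns the picture (384x512x3 uint8, blue, green, red); there is no depth.
- imaging.calibration(name): a dict with "mtx" (3x3 intrinsics, pixels), "dist" ([k1, k2, p1, p2, k3] as OpenCV has them; the pictures are not rectified), "cam_to_world" (4x4, takes a point from camera to world coordinates). Camera axes: x right, y down, z forward; pixel columns grow to the right and rows downward; lengths in m; the calibration is good to about 2 mm. A picture is of the moment at which its call begins: read the wrist's pose just before it. calibration takes no time and is no camera call; for the wrist camera it gives the pose at the moment of the call.
- manip.sign_off(): hands the job in; it is judged then, once.
The state is a dict: "clock": time; "qpos": joint angles; "qd": joint speeds; "effort": joint torques, N m; "position": TCP position; "ee_rot": TCP orientation; "contact_force": force on the tool from outside, world axes, zero at the start; "moment": the same for the moment, N m; "width": finger opening in m; "gripper_force": force on a finger pad.
Only numpy, scipy, OpenCV 4.12 (cv2) and the standard library are available. Lean on these libraries where they do the work, as an engineer would, in place of code of your own. Each camera call takes 0.05 s, during which the arm holds its last target. There are 200 camera calls.

### The job

Gauge how deep the middle well of the dry-block heater is: take the depth gauge out of its stand, slide its rod down the well until it meets the bottom, gently and without forcing it, so that the block's face pushes the stiff orange collar up the rod. Then draw it straight out and hang it back fully home in its stand, with the collar still marking the depth for the next person to read, and leave the other things where they stand.

Things in the scene. Friction and masses are not known exactly. Their poses are not given: they have to be found in the camera images.
- gauge_handle (a point): Centre of the depth gauge's blue flat-sided handle: 18 x 18 mm in plan (sides along x and y), 52 mm tall, with a 2 mm steel button on top. The gauge is loose, 0.1 to 0.18 kg, and hangs upright in its stand at the start. Its z axis points up the gauge; below this point lie the handle's underside (26 mm), the flange's underside (32 mm) and the rod's tip (137 mm).
- gauge_flange (a point): Centre of the underside of the gauge's round steel flange (34 mm wide, 6 mm thick), 105 mm above the rod's tip; this face rests on the stand when the gauge hangs fully home. Just under it a centring cone, 25 mm wide, narrows to 16 mm at 92 mm above the tip. Axes as gauge_handle.
- gauge_tip (a point): Lowest point of the round nose of the gauge's stainless rod, on the gauge's axis. The rod is 9 mm in diameter and straight for 92 mm, with thin dark rings every 10 mm. Axes as gauge_handle.
- collar_foot (a point): Centre of the underside of the orange collar with a black band that slides on the rod: 22 mm in diameter, 12 mm tall. The rod below this face is the part that the collar marks off. Axes as gauge_handle.
- collar (a joint): Slide of the orange collar up the rod, in m: the collar's underside is 20 mm + this value from the rod's tip (0 to 0.058). It starts between 0 and 0.015. A stiff fit: about 4 N along the rod is needed to move it, and it stays where it is pushed.
- well_mouth (a point): Centre of the mouth of the middle well, ringed by a thin dark line, in the bright aluminium face (80 x 70 mm, 115 mm above the table) of the dry-block heater; z up. A round vertical blind bore, 11 mm in diameter, chamfered 2 mm. A spacer of unknown height lies in it: the bottom is flat, rigid and 42 to 76 mm deep. More than 20 N on it is too much. Narrow 6 mm wells lie near the face's corners.
- block: The dry-block heater, fixed: white housing 150 x 124 x 85 mm with display, black knob and keys on its front (-x), aluminium block rising from it to 115 mm. Origin under the housing's centre on the table, x to its back, z up. The well's mouth is at x 12 mm, y 0, z 115 mm in this frame.
- stand_seat (a point): Centre of the 28 mm hole in the aluminium top plate (about 82 x 56 x 7 mm) of the gauge's fixed stand, level with the plate's upper face, 125 mm above the table; z up, +x toward the dark column 37 to 49 mm behind the hole, as tall as the plate. Rod, collar and cone pass the hole, the flange rests on the plate. The base plate below is 10 mm thick; the tip hangs 10 mm over it.
- beaker: A glass beaker, 74 mm wide and 94 mm tall, bystander; origin under its centre.
- wash_bottle: A white wash bottle with an orange spout, 64 x 94 mm and 188 mm tall, bystander; origin under its centre.
- petri: A petri dish, 88 mm wide and 14 mm tall, bystander; origin under its centre.
- timer: A white bench timer with coloured keys, 66 x 66 x 18 mm, bystander; origin under its centre.
- amber: A brown bottle with a black cap, 39 mm wide and 89 mm tall, bystander; origin under its centre.
- pen: A white pen with a blue cap, 138 mm long, lying down, bystander; origin under its centre.
- gauge: The whole depth gauge; origin at the rod's tip, z up along the rod to the handle, x and y square to the handle's sides.
There are look-alikes about, which are no part of the job. There is more than one size of the gauge; the job needs the larger. Leave any pink or yellow look-alike of the part that bears stand_seat alone.

How it is judged:
On the way:
1. the rod stands on the bottom of the middle well and the collar sits on the block's face (distance between gauge_tip and spacer_c0 below 0.0166 m and horizontal distance between gauge_tip and well_mouth below 0.003 m and z of collar_foot in the frame of well_mouth between -0.0015 and 0.0015 m), for 0.1 s.
At the end, for the whole second after the job is handed in: The gauge hangs upright (within 0.05 rad), at rest and released in its stand, its flange within 4 mm of the hole's centre and within 2 mm of the plate, and the length of rod below the collar equals the true depth of the well within 1.5 mm (the rule, written in steps of depth, lets up to 3 mm pass) (horizontal distance between gauge_flange and stand_seat below 0.004 m and z of gauge_flange in the frame of stand_seat between -0.002 and 0.002 m and angle between gauge's own z axis and vertical below 0.05 rad and linear speed of gauge below 0.01 m/s and ((z of spacer_c0 in the frame of block between 0.0565 and 0.05801 m and value of joint collar between 0.0205 and 0.025 m) or (z of spacer_c0 in the frame of block between 0.055 and 0.05651 m and value of joint collar between 0.022 and 0.0265 m) or (z of spacer_c0 in the frame of block between 0.0535 and 0.05501 m and value of joint collar between 0.0235 and 0.028 m) or (z of spacer_c0 in the frame of block between 0.052 and 0.05351 m and value of joint collar between 0.025 and 0.0295 m) or (z of spacer_c0 in the frame of block between 0.0505 and 0.05201 m and value of joint collar between 0.0265 and 0.031 m) or (z of spacer_c0 in the frame of block between 0.049 and 0.05051 m and value of joint collar between 0.028 and 0.0325 m) or (z of spacer_c0 in the frame of block between 0.0475 and 0.04901 m and value of joint collar between 0.0295 and 0.034 m) or (z of spacer_c0 in the frame of block between 0.046 and 0.04751 m and value of joint collar between 0.031 and 0.0355 m) or (z of spacer_c0 in the frame of block between 0.0445 and 0.04601 m and value of joint collar between 0.0325 and 0.037 m) or (z of spacer_c0 in the frame of block between 0.043 and 0.04451 m and value of joint collar between 0.034 and 0.0385 m) or (z of spacer_c0 in the frame of block between 0.0415 and 0.04301 m and value of joint collar between 0.0355 and 0.04 m) or (z of spacer_c0 in the frame of block between 0.04 and 0.04151 m and value of joint collar between 0.037 and 0.0415 m) or (z of spacer_c0 in the frame of block between 0.0385 and 0.04001 m and value of joint collar between 0.0385 and 0.043 m) or (z of spacer_c0 in the frame of block between 0.037 and 0.03851 m and value of joint collar between 0.04 and 0.0445 m) or (z of spacer_c0 in the frame of block between 0.0355 and 0.03701 m and value of joint collar between 0.0415 and 0.046 m) or (z of spacer_c0 in the frame of block between 0.034 and 0.03551 m and value of joint collar between 0.043 and 0.0475 m) or (z of spacer_c0 in the frame of block between 0.0325 and 0.03401 m and value of joint collar between 0.0445 and 0.049 m) or (z of spacer_c0 in the frame of block between 0.031 and 0.03251 m and value of joint collar between 0.046 and 0.0505 m) or (z of spacer_c0 in the frame of block between 0.0295 and 0.03101 m and value of joint collar between 0.0475 and 0.052 m) or (z of spacer_c0 in the frame of block between 0.028 and 0.02951 m and value of joint collar between 0.049 and 0.0535 m) or (z of spacer_c0 in the frame of block between 0.0265 and 0.02801 m and value of joint collar between 0.0505 and 0.055 m) or (z of spacer_c0 in the frame of block between 0.025 and 0.02651 m and value of joint collar between 0.052 and 0.0565 m) or (z of spacer_c0 in the frame of block between 0.0234 and 0.02501 m and value of joint collar between 0.0535 and 0.058 m))); the robot touches nothing.
It fails at once if the rod pressed on the bottom of the well with more than 20 N (contact force between gauge and spacer_c0 above 20 N).
It fails at once if the gauge pressed on or wedged in the heater with more than 20 N (contact force between gauge and block above 20 N).
It fails at once if a bystander (beaker, wash bottle, petri dish, timer, amber bottle or pen) pushed more than 20 mm out of its place (distance of any of beaker, wash_bottle, petri, timer, amber, pen from where it was at the start of the episode above 0.02 m).
It also fails if it takes over 61 s, if anything falls off the work surface, if the arm or the gripper's body presses on something with over 40 N, if the wrist force passes 120 N, or if a joint passes its speed limit or range.

## Working session

There is one attempt and no reset: what is moved stays moved. The work goes in short steps, Python scripts to look and compute and a tool call to move; the robot and the scene stay as the last step left them, time stands still between calls to the robot, and variables do not carry over. Pictures are saved under pics/ and viewed, at most 14 in all, crops included, and the job is handed in when it is done.

Besides the shell and the picture viewer there is one more tool, called after "Emit:" as name(argument=value, ...) on one line, values as JSON. jog_arm: Moves the arm, as the interface text tells. Its arguments: {"type":"object","properties":{"deltas":{"type":"array"},"grip_force":{"type":"number"}},"required":["deltas"]}

```bash
mkdir -p pics
cat > h.py <<'E'
import numpy as np,cv2
from rig import manip,imaging
def snap(n,f):
    c=imaging.calibration(n); im=imaging.get_image(n); cv2.imwrite(f'pics/{f}.png',im)
    np.savez(f'pics/{f}.npz',**{k:np.array(v) for k,v in c.items()}); return im
def onplane(f,uv,z):
    c=np.load(f'pics/{f}.npz'); p=cv2.undistortPoints(np.array([[uv]],float),c['mtx'],c['dist'])[0,0]
    T=c['cam_to_world']; d=T[:3,:3]@[p[0],p[1],1]; o=T[:3,3]
    return o+d*(z-o[2])/d[2]
def proj(f,P):
    c=np.load(f'pics/{f}.npz'); T=np.linalg.inv(c['cam_to_world'])
    return cv2.projectPoints(np.array([P],float),cv2.Rodrigues(T[:3,:3])[0],T[:3,3],c['mtx'],c['dist'])[0][0,0]
def crop(f,x,y,w,h,s,g):
    im=cv2.imread(f'pics/{f}.png')[y:y+h,x:x+w]; cv2.imwrite(f'pics/{g}.png',cv2.resize(im,None,fx=s,fy=s,interpolation=cv2.INTER_CUBIC))
E
python3 - <<'E'
from h import *
a=snap('top','top0');b=snap('side','side0');snap('wrist','wrist0')
cv2.imwrite('pics/m0.png',np.vstack([cv2.resize(a,(400,300)),cv2.resize(b,(400,300))]))
cv2.imwrite('pics/top_big.png',cv2.resize(a,(800,600)))
cv2.imwrite('pics/side_big.png',cv2.resize(b,(800,600)))
print(manip.get_state())
for f in('top0','side0'):print(np.load(f'pics/{f}.npz')['cam_to_world'])
E
```

```text
{'clock': 0.15, 'qpos': array([ 9.80022910e-01,  2.76414623e-01,  1.50582756e+00, -3.19785679e-05,
        1.36069855e+00, -1.21004530e-01]), 'qd': array([-0.00020078, -0.0023739 , -0.0027963 , -0.00030799,  0.00037631,
       -0.00140116]), 'effort': array([ 6.37451171e-05, -4.17144620e+01, -2.46031237e+01, -5.26813201e-04,
        7.73278764e-03,  5.44337908e-06]), 'position': array([0.26009706, 0.51238848, 0.24166433]), 'ee_rot': array([-2.20195814e-04,  2.32727297e-01,  9.72541799e-01, -6.37250285e-04]), 'contact_force': array([-0.65690121,  0.98010988,  0.33479293]), 'moment': array([-0.02197057,  0.00055044,  0.02937343]), 'gripper_force': 0.0, 'width': 0.08566899993870791}
[[-0.02621046 -0.98288264  0.18235877  0.31498503]
 [-0.99963231  0.02703759  0.00205071 -0.00250776]
 [-0.00694614 -0.18223797 -0.98322992  1.35302099]
 [ 0.          0.          0.          1.        ]]
[[ 0.8876008  -0.20518738  0.4123869  -0.01303564]
 [-0.46058209 -0.38490915  0.79981816 -1.10224752]
 [-0.0053811  -0.89985726 -0.4361513   0.72145143]
 [ 0.          0.          0.          1.        ]]
```

View pics/top_big.png

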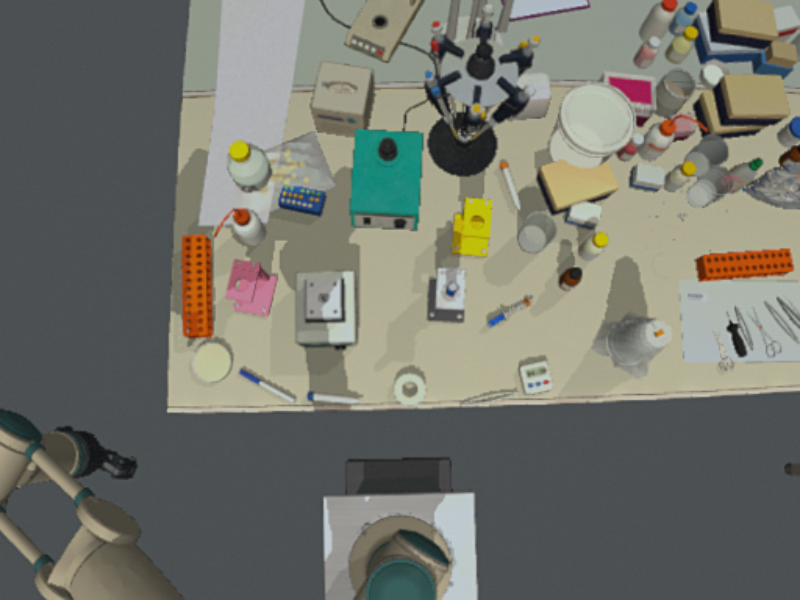

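View pics/side_big.png

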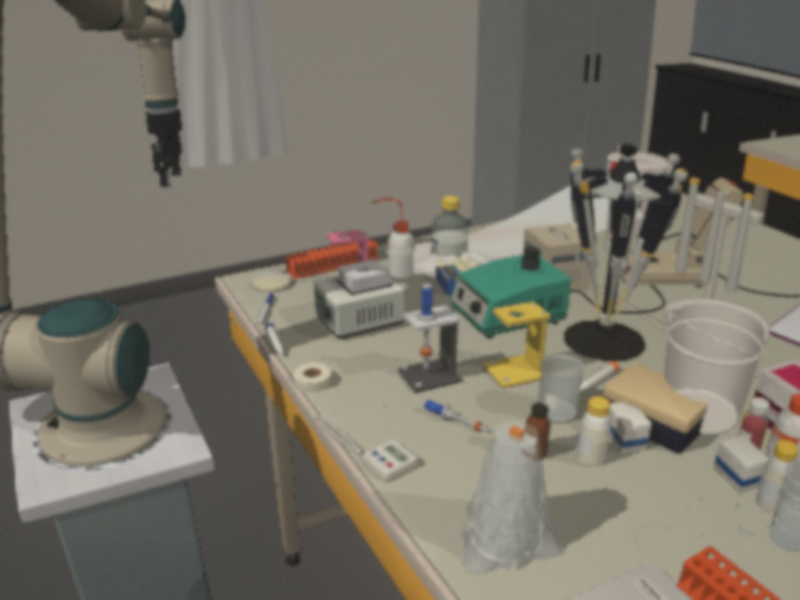

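The top picture shows these candidates (px in the 800-wide view):
- **Gauge:** the blue handle standing in the aluminium stand at (452,288), or the small gauge lying on the table at (510,311).
- **Stand:** aluminium at (448,290), pink at (250,288), or yellow at (473,227).
- **Heater:** white with the aluminium block at (326,300). The teal box at (387,178) is not it.

I choose the standing gauge, the aluminium stand and the white heater, and will check them in a close crop.

Run:
```python
from h import *
crop('top0',180,160,130,75,6,'c1')
crop('side0',195,160,110,100,5,'c2')
a=cv2.imread('pics/c1.png');b=cv2.imread('pics/c2.png')
s=lambda p:(p[0]/1.5625,p[1]/1.5625)
print('handle',onplane('top0',s((452,283)),.183),'well',onplane('top0',s((324,297)),.115))
cv2.imwrite('pics/c12.png',np.vstack([cv2.resize(a,(520,300)),cv2.resize(b,(330,300)) if 0 else cv2.copyMakeBorder(cv2.resize(b,(330,300)),0,0,0,190,0)]))
```

```text
handle [ 0.55943896 -0.11221639  0.183     ] well [0.5519869  0.14032155 0.115     ]
```

View pics/c12.png

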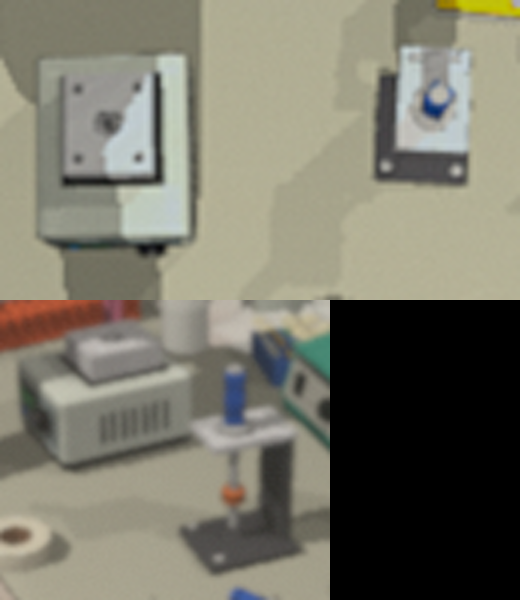

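Crop: the steel button on the blue handle is at crop (440,93), on the large gauge in the aluminium stand with its orange collar. The middle well is at crop (108,122). Both choices are confirmed, so I move above the stand.

Emit:
jog_arm(deltas=[0,0,7,0,0,40,1,0,0,14,20,-40,70,1,0,0,20,100,-200,90,1,0,0,27,290,-622,90,1,0,0,27,290,-622,90,1,0,0,27,290,-622,90,1,0,0,27,290,-622,90,1,0,0,27,290,-622,90,1,0,0,27,290,-622,90,1,0,0,27,290,-622,90,1,0,0,27,290,-622,90,1,0,0,27,290,-622,90,1,0,0,27,290,-622,90,1,0,0,27,290,-622,90,1,0,0,27,290,-622,90,1,0,0,27,290,-622,90,1,0,0,27,290,-622,90,1,0,0,27,290,-622,90,1])

```text
clock: 1.95
position: [0.5497, -0.1083, 0.3321]
ee_rot: [-0.001, -0.001, 1.0, 0.001]
contact_force: [0.3, 1.0, -0.2]
width: 0.0858
gripper_force: 0.0
```

Run:
```python
from h import *
s=manip.get_state(); im=snap('wrist','w1'); cv2.imwrite('pics/w1b.png',cv2.resize(im,(800,600)))
print(s['position'],s['ee_rot'],s['contact_force'],s['clock']);print(np.load('pics/w1.npz')['cam_to_world'])
b=(180+440/4,160+93/4);print('button',onplane('top0',b,.185)); print('well',onplane('top0',(207,190.5),.115))
P=onplane('top0',b,.185);print(proj('w1',P)*800/512)
```

```text
[ 0.5497041  -0.10825968  0.33208663] [-5.08893927e-04 -1.03611318e-03  9.99999175e-01  5.64278633e-04] [ 0.28302883  1.04113745 -0.22221075] 1.95
[[-1.20206135e-03  9.51000637e-01  3.09186584e-01  4.70394541e-01]
 [ 9.99998666e-01  8.01114115e-04  1.42373483e-03 -1.08734531e-01]
 [ 1.10627900e-03  3.09187883e-01 -9.51000331e-01  4.62785238e-01]
 [ 0.00000000e+00  0.00000000e+00  0.00000000e+00  1.00000000e+00]]
button [ 0.55249275 -0.11389063  0.185     ]
well [0.55067237 0.14146744 0.115     ]
[401.30479302 282.44529042]
```

View pics/w1b.png

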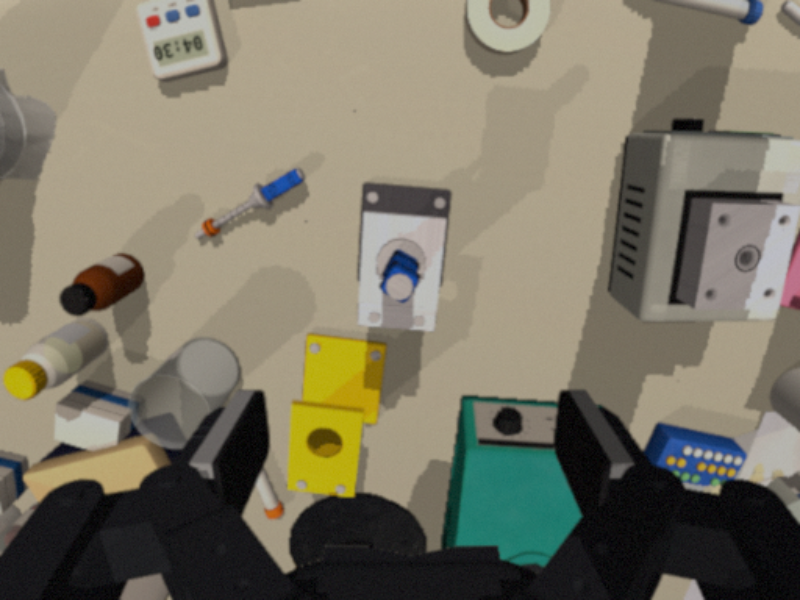

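The wrist view shows the button at (400,286), within 4 px of the top-camera prediction, and the well at (747,257). The handle and plate are slightly turned, so I enlarge both to get the yaw.

Run:
```python
from h import *
crop('w1',225,110,70,110,5.4,'a');crop('w1',430,110,80,110,5.4,'b')
a=cv2.imread('pics/a.png');b=cv2.imread('pics/b.png');cv2.imwrite('pics/ab.png',np.hstack([a,b][:1]+[b[:, :420]]));print(a.shape,b.shape)
```

```text
(594, 378, 3) (594, 432, 3)
```

View pics/ab.png

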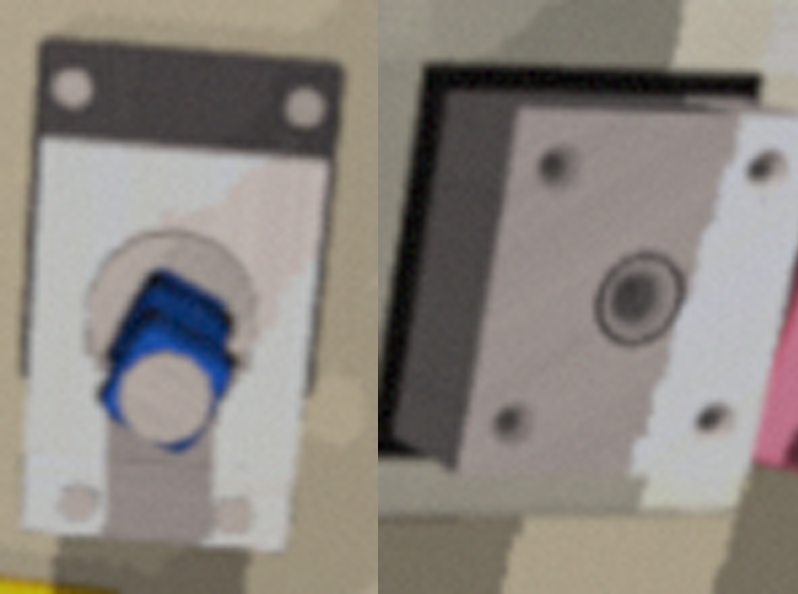

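Run:
```python
from h import *
A=lambda p:(p[0]/5.4+225,p[1]/5.4+110)
B=lambda p:((p[0]-378)/5.4+430,p[1]/5.4+110)
c=[onplane('w1',A(p),.183)[:2] for p in((103,395),(180,450),(232,375))]
for a,b in((0,1),(1,2)):
    d=c[b]-c[a];print(np.hypot(*d),np.degrees(np.arctan2(d[1],d[0])))
print('mid',(c[0]+c[2])/2)
print('button',onplane('w1',A((166,397)),.185),'flange',onplane('w1',A((172.5,312)),.131))
print('well',onplane('w1',B((640,299)),.115))
bl=[onplane('w1',B(p),.115)[:2] for p in((560,166),(768,167),(513,422),(715,418))]
print('wellmean',np.mean(bl,0))
pl=[onplane('w1',A(p),.125)[:2] for p in((42,138),(330,158),(288,550),(24,528))]
for i in range(4):
    d=pl[(i+1)%4]-pl[i];print('plate',np.hypot(*d),np.degrees(np.arctan2(d[1],d[0])))
print(np.mean(pl,0))
```

```text
0.01613306507811767 52.950305420172114
0.015846268605644316 146.58605365554752
mid [ 0.55358719 -0.11468922]
button [ 0.55507366 -0.11488634  0.185     ] flange [ 0.55413577 -0.11471163  0.131     ]
well [0.55399428 0.14041125 0.115     ]
wellmean [0.5532784  0.14039029]
plate 0.05599695246253976 86.0536682350207
plate 0.08218144160665235 -4.812284160367564
plate 0.05510730810962366 -95.05620779118703
plate 0.08110536046886987 175.81204018781014
[ 0.56354926 -0.11522522]
```

Emit:
jog_arm(deltas=[0,0,-8,5,-6,-10,1,0,0,-16,5,-6,-30,1,0,0,-24,5,-6,-60,1,0,0,-32,5,-6,-90,1,0,0,-35,5,-6,-120,1,0,0,-35,5,-6,-145,1,0,0,-35,5,-6,-165,1,0,0,-35,5,-6,-176,1,0,0,-35,5,-6,-180,1,0,0,-35,5,-6,-180,1,0,0,-35,5,-6,-180,0,0,0,-35,5,-6,-180,0,0,0,-35,5,-6,-180,0,0,0,-35,5,-6,-180,0,0,0,-35,5,-6,-180,0,0,0,-35,5,-6,-180,0,0,0,-35,5,-6,-180,0,0,0,-35,5,-6,-180,0], grip_force=40)

```text
clock: 3.8
position: [0.5555, -0.1154, 0.1528]
ee_rot: [0.0, 0.3, 0.954, -0.0]
contact_force: [-1.7, -0.5, 3.9]
width: 0.0184
gripper_force: 39.3
```

Run:
```python
from h import *
s=manip.get_state();print(s['position'],s['ee_rot'],s['contact_force'],s['moment'],s['width'],s['gripper_force'])
snap('side','s2');crop('s2',230,150,90,100,6,'s2c')
```

```text
[ 0.55552358 -0.11541338  0.15275432] [ 3.58287408e-04  3.00028885e-01  9.53930049e-01 -1.76525953e-05] [-1.67470296 -0.52439977  3.87934401] [-0.04824759  0.16530718  0.00719629] 0.018352033094584896 39.33430432341993
```

View pics/s2c.png

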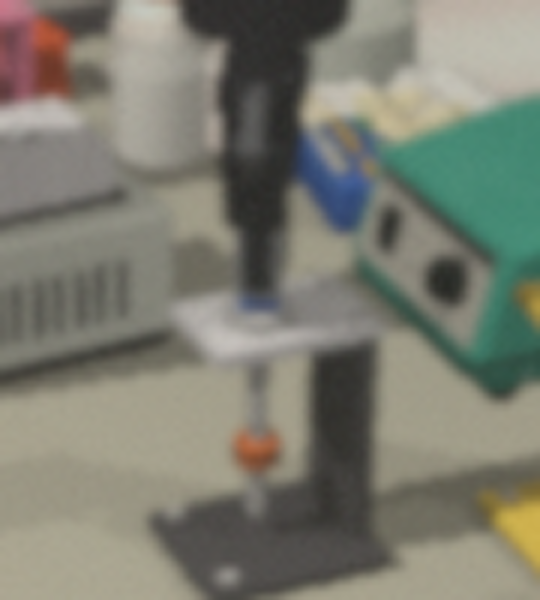

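The handle is gripped at 18.4 mm and the gauge is still seated. I lift straight up and carry it over the well.

Emit:
jog_arm(deltas=[0,0,0,0,0,3,0,0,0,0,0,0,10,0,0,0,0,0,0,20,0,0,0,0,0,0,35,0,0,0,0,0,0,55,0,0,0,0,0,0,75,0,0,0,0,0,0,95,0,0,0,0,0,0,115,0,0,0,0,0,0,130,0,0,0,0,0,0,140,0,0,0,0,0,10,140,0,0,0,0,0,40,140,0,0,0,0,-1,80,140,0,0,0,0,-1,125,140,0,0,0,0,-1,170,140,0,0,0,0,-1,210,140,0,0,0,0,-1,238,135,0,0,0,0,-1,252,125,0,0,0,0,-1,255,120,0,0,0,0,-1,255,118,0])

```text
clock: 5.85
position: [0.5535, 0.1393, 0.2687]
ee_rot: [-0.001, 0.3, 0.954, -0.001]
contact_force: [0.0, 0.1, -1.5]
width: 0.018
gripper_force: 39.2
```

Emit:
jog_arm(deltas=[0,0,0,0,0,0,0,0,0,0,0,0,0,0,0,0,0,0,0,0,0])

```text
clock: 6.15
position: [0.5547, 0.1386, 0.2707]
ee_rot: [0.0, 0.301, 0.954, 0.0]
contact_force: [-0.2, 0.1, -1.2]
width: 0.0176
gripper_force: 39.2
```

Run:
```python
from h import *
s=manip.get_state();print(s['position'],s['contact_force'],s['moment'],s['width'])
snap('side','s3');snap('wrist','w3');snap('top','t3')
p=s['position'];tip=p+np.array([0,0,-.1327]);print(tip)
w=np.array([.5537,.1404,.115])
for f in('s3','w3'):print(f,proj(f,tip),proj(f,w))
crop('s3',170,110,100,120,5,'a');crop('w3',190,150,130,200,3,'b')
a=cv2.imread('pics/a.png')[:600];b=cv2.imread('pics/b.png');b=b[:600,:300] if 0 else cv2.resize(b,(300,462))
cv2.imwrite('pics/ab3.png',np.hstack([a,np.vstack([b,np.zeros((600-462,300,3),np.uint8)])]))
cv2.imwrite('pics/w3b.png',cv2.resize(cv2.imread('pics/w3.png'),(800,600)))
```

```text
[0.55469798 0.1386428  0.2707185 ] [-0.20356687  0.12023332 -1.24010551] [ 0.03486587 -0.02356233 -0.01167199] 0.017627281882115098
[0.55469798 0.1386428  0.1380185 ]
s3 [232.44700371 165.60359708] [232.0968038  172.19624016]
w3 [262.96591333 182.21261822] [263.91946908 173.04102231]
```

View pics/ab3.png

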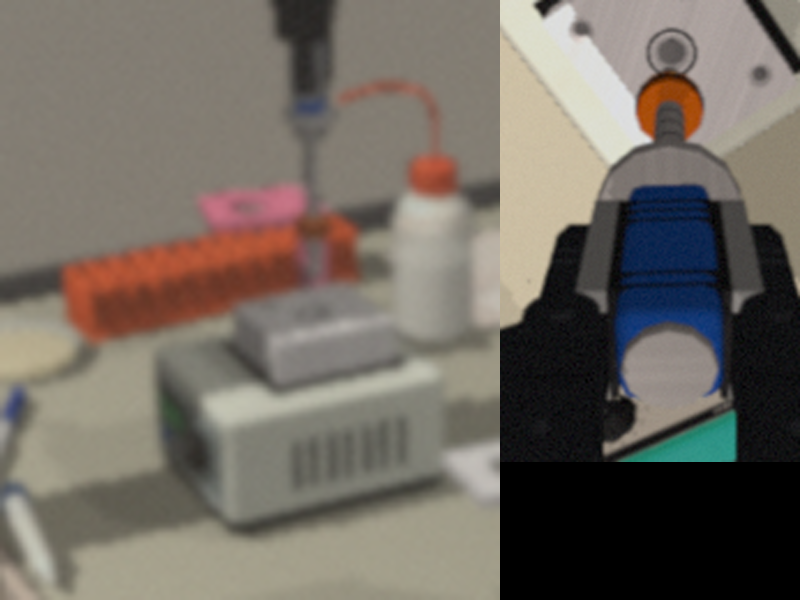

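The wrist view shows the ring at composite (671,52), the button at (671,362) and the collar at (670,107). I work out the axis offset from these.

Run:
```python
from h import *
D=lambda p:(190+(p[0]-500)*130/300,150+p[1]*200/462)
print('well',onplane('w3',D((671,52)),.115))
print('button',onplane('w3',D((671,362)),.138+.139))
im=cv2.imread('pics/w3.png');hsv=cv2.cvtColor(im,cv2.COLOR_BGR2HSV)
m=cv2.inRange(hsv,(5,150,80),(18,255,255));m[:150]=0;m[300:]=0;m[:,:220]=0;m[:,310:]=0
ys,xs=np.nonzero(m);print('collar',xs.min(),xs.max(),ys.min(),ys.max())
# rod under flange: fit edge-based axis at collar: collar center col, guess z of collar top = tip+.032..0.047
for z in(.16,.178,.185):print(z,onplane('w3',((xs.min()+xs.max())/2,190),z), onplane('w3',((xs.min()+xs.max())/2,190),z)[1])
for f in['t3']:
    print(proj(f,[.5547,.1386,.277]),proj(f,[.5537,.1404,.115]))
crop('w3',225,150,80,70,8,'z3')
```

```text
well [0.5533827  0.14082427 0.115     ]
button [0.57014117 0.12852276 0.277     ]
collar 250 277 181 209
0.16 [0.55473653 0.13913981 0.16      ] 0.1391398102399899
0.178 [0.54987424 0.14252175 0.178     ] 0.14252175133109407
0.185 [0.54798335 0.14383695 0.185     ] 0.14383695064430124
[201.16094385 178.21886261] [207.33205552 189.54642002]
```

View pics/z3.png

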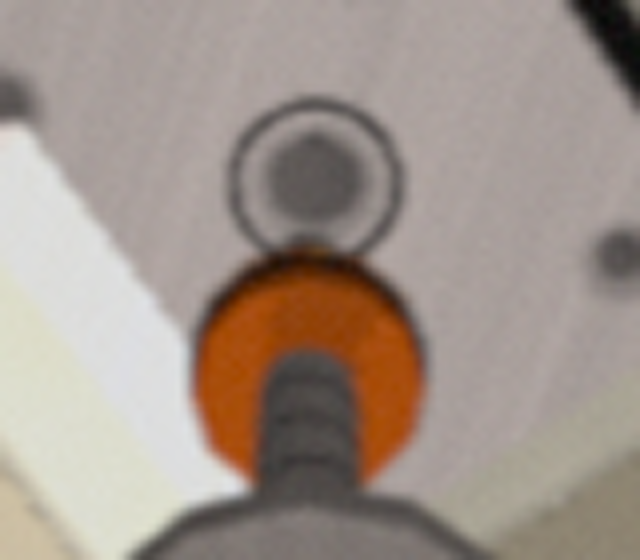

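Run:
```python
from h import *
T=np.load('pics/w3.npz')['cam_to_world'];print(T.round(3));print(np.load('pics/w3.npz')['mtx'])
w=onplane('w3',(264.4,172.5),.115);print(w)
for z in(.138,.158,.170,.185,.277):print(z,proj('w3',[w[0],w[1],z]),proj('w3',[.5547,.1386,z]))
```

```text
[[ 0.574  0.778  0.255  0.49 ]
 [ 0.819 -0.546 -0.179  0.184]
 [-0.     0.311 -0.95   0.401]
 [ 0.     0.     0.     1.   ]]
[[323.04701971   0.         263.04001902]
 [  0.         323.04701971 189.48493274]
 [  0.           0.           1.        ]]
[0.55353224 0.14105537 0.115     ]
0.138 [264.50339015 179.56853257] [262.92613415 182.23581529]
0.158 [264.60758851 186.701565  ] [262.9128058  189.54689274]
0.17 [264.67783479 191.51561442] [262.90382067 194.47904801]
0.185 [264.77534544 198.20515291] [262.89134868 201.32989547]
0.277 [265.78803489 268.17543476] [262.76188231 272.77401803]
```

Run:
```python
from h import *
D=lambda p:(190+(p[0]-500)*130/300,150+p[1]*200/462)
print(proj('w3',[.5547,.1386,.303]),D((671,362)),onplane('w3',D((671,362)),.303))
# collar top annulus: left/right extremes at crop 195..425 -> cols ; try z of collar top
for zt in(.170,.178,.185):
    print(zt,proj('w3',[.5547,.1386,zt]), proj('w3',[.5547+.011*.574,.1386+.011*.819,zt])-proj('w3',[.5547,.1386,zt]))
```

```text
[262.69250881 311.31816892] (264.1, 306.7099567099567) [0.5532848  0.14022672 0.303     ]
0.17 [262.90382067 194.47904801] [ 1.45264620e+01 -5.44063997e-03]
0.178 [262.89735397 198.03051808] [ 1.49917158e+01 -6.24144020e-03]
0.185 [262.89134868 201.32989547] [ 1.54236708e+01 -7.05703972e-03]
```

The gauge axis is about 1 mm short of the well in y, which the chamfer would capture anyway. I correct by +1 mm and descend slowly, checking the force.

Emit:
jog_arm(deltas=[0,0,0,0,1,-4,0,0,0,0,0,1,-10,0,0,0,0,0,1,-16,0,0,0,0,0,1,-20,0,0,0,0,0,1,-22,0,0,0,0,0,1,-24,0,0,0,0,0,1,-26,0,0,0,0,0,1,-28,0,0,0,0,0,1,-29,0,0,0,0,0,1,-29,0])

```text
clock: 7.3
position: [0.5543, 0.1407, 0.2412]
ee_rot: [-0.0, 0.3, 0.954, 0.0]
contact_force: [0.1, -0.3, -1.8]
width: 0.0177
gripper_force: 39.2
```

Run:
```python
from h import *
s=manip.get_state();print(s['position'],s['contact_force'],s['moment'])
im=snap('wrist','w4');crop('w4',215,130,100,75,8,'w4c')
```

```text
[0.55425808 0.14072149 0.24121734] [ 0.05120636 -0.26516112 -1.81915989] [-0.03116486 -0.03328912  0.01773584]
```

View pics/w4c.png

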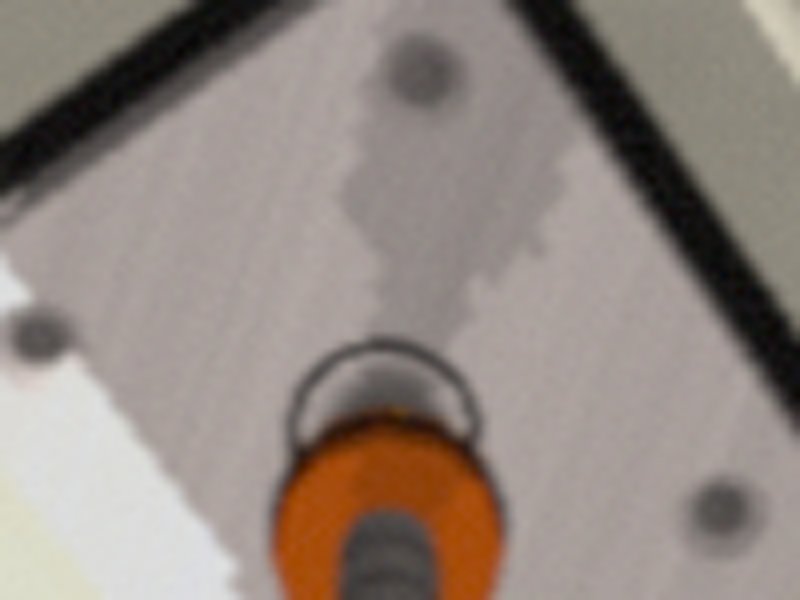

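The tip is in the well, about 6.6 mm deep, laterally centred and with no side force. I continue down.

Emit:
jog_arm(deltas=[0,0,0,0,0,-2,0,0,0,0,0,0,-4,0,0,0,0,0,0,-6,0,0,0,0,0,0,-8,0,0,0,0,0,0,-10,0,0,0,0,0,0,-12,0,0,0,0,0,0,-14,0])

```text
clock: 8.05
position: [0.5543, 0.1407, 0.2271]
ee_rot: [-0.0, 0.3, 0.954, 0.0]
contact_force: [-0.5, -0.3, -2.0]
width: 0.0179
gripper_force: 39.3
```

Emit:
jog_arm(deltas=[0,0,0,0,0,-2,0,0,0,0,0,0,-4,0,0,0,0,0,0,-6,0,0,0,0,0,0,-8,0,0,0,0,0,0,-8,0])

```text
clock: 8.55
position: [0.5541, 0.1407, 0.219]
ee_rot: [-0.0, 0.3, 0.954, -0.0]
contact_force: [0.3, 0.4, -1.7]
width: 0.0177
gripper_force: 39.3
```

Emit:
jog_arm(deltas=[0,0,0,0,0,-2,0,0,0,0,0,0,-4,0,0,0,0,0,0,-6,0,0,0,0,0,0,-7,0,0,0,0,0,0,-8,0,0,0,0,0,0,-8,0])

```text
clock: 9.15
position: [0.5545, 0.1408, 0.2114]
ee_rot: [0.0, 0.3, 0.954, 0.0]
contact_force: [-0.5, 1.4, 2.4]
width: 0.0178
gripper_force: 39.7
```

Emit:
jog_arm(deltas=[0,0,0,0,0,-1,0,0,0,0,0,0,-2,0,0,0,0,0,0,-2,0])

```text
clock: 9.45
position: [0.5545, 0.1408, 0.2092]
ee_rot: [0.0, 0.3, 0.954, 0.0]
contact_force: [0.9, 0.5, 1.5]
width: 0.0176
gripper_force: 39.6
```

Emit:
jog_arm(deltas=[0,0,0,0,0,-0.5,0,0,0,0,0,0,-1,0,0,0,0,0,0,-1.5,0], grip_force=22)

```text
clock: 9.75
position: [0.5545, 0.1408, 0.2079]
ee_rot: [0.0, 0.3, 0.954, 0.0]
contact_force: [0.1, 0.1, 3.4]
width: 0.0175
gripper_force: 39.7
```

Emit:
jog_arm(deltas=[0,0,0,0,0,-0.5,0,0,0,0,0,0,-1,0,0,0,0,0,0,-1.5,0])

```text
clock: 10.05
position: [0.5545, 0.1408, 0.2064]
ee_rot: [0.0, 0.3, 0.954, 0.0]
contact_force: [1.4, 0.5, 4.1]
width: 0.0178
gripper_force: 39.7
```

Emit:
jog_arm(deltas=[0,0,0,0,0,-0.5,0,0,0,0,0,0,-1,0,0,0,0,0,0,-1.3,0])

```text
clock: 10.35
position: [0.5545, 0.1408, 0.205]
ee_rot: [0.0, 0.3, 0.954, 0.0]
contact_force: [1.8, -0.1, 2.8]
width: 0.0176
gripper_force: 39.7
```

Emit:
jog_arm(deltas=[0,0,0,0,0,-0.5,0,0,0,0,0,0,-1,0,0,0,0,0,0,-1.5,0])

```text
clock: 10.65
position: [0.5546, 0.1407, 0.2045]
ee_rot: [0.001, 0.3, 0.954, 0.0]
contact_force: [-0.5, -0.3, 9.9]
width: 0.0175
gripper_force: 40.4
```

Emit:
jog_arm(deltas=[0,0,0,0,0,0,0,0,0,0,0,0,0,0,0,0,0,0,0,0,0])

```text
clock: 10.95
position: [0.5545, 0.1408, 0.2045]
ee_rot: [0.001, 0.3, 0.954, 0.0]
contact_force: [0.6, -0.3, 7.4]
width: 0.0177
gripper_force: 40.3
```

Run:
```python
from h import *
for i in range(4):
    s=manip.get_state();print(s['position'],s['contact_force'],s['moment']); imaging.get_image('top') if i<3 else 0
a=snap('side','s5');snap('wrist','w5');crop('s5',180,110,100,90,6,'a');crop('w5',215,130,100,75,2,'b')
cv2.imwrite('pics/s5c.png',cv2.imread('pics/a.png'))
```

```text
[0.55454157 0.14075759 0.2044812 ] [ 0.56020148 -0.26597811  7.39005813] [ 0.04886843  0.09098385 -0.00973839]
[0.55453091 0.14073598 0.20449457] [-0.89155039  0.4357327   7.32690323] [0.0102347  0.04266658 0.00594311]
[0.55452122 0.14073054 0.20446956] [ 0.3542636  -0.02278178  7.09225799] [ 0.00868745  0.01945264 -0.00023882]
[0.55453857 0.14072902 0.20449123] [ 0.14372458 -0.26715965  7.91213608] [-0.00761405  0.07451106 -0.03657983]
```

View pics/s5c.png

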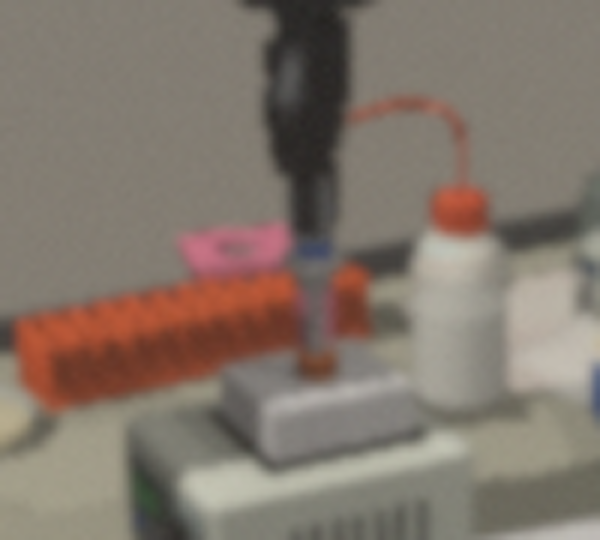

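The collar sits on the face, and z stopped at 0.2045 with about 9 N in total. One small test push will confirm the bottom is rigid.

Emit:
jog_arm(deltas=[0,0,0,0,0,-0.3,0,0,0,0,0,0,-0.6,0,0,0,0,0,0,-0.6,0])

```text
clock: 11.5
position: [0.5546, 0.1407, 0.2044]
ee_rot: [0.001, 0.3, 0.954, 0.0]
contact_force: [-0.5, 0.6, 10.5]
width: 0.0176
gripper_force: 40.5
```

That is the rigid bottom: 3 N more and no travel. I draw it straight out and carry it back over the stand.

Emit:
jog_arm(deltas=[0,0,0,0,0,3,0,0,0,0,0,0,8,0,0,0,0,0,0,16,0,0,0,0,0,0,28,0,0,0,0,0,0,42,0,0,0,0,0,0,58,0,0,0,0,0,0,74,0,0,0,0,0,0,86,0,0,0,0,0,0,90,0,0,0,0,0,-10,90,0,0,0,0,0,-40,90,0,0,0,0,1,-85,90,0,0,0,0,1,-130,90,0,0,0,0,1,-175,90,0,0,0,0,1,-215,90,0,0,0,0,1,-240,88,0,0,0,0,1,-252,85,0,0,0,0,1,-256,80,0,0,0,0,1,-256,76,0,0,0,0,1,-256,76,0], grip_force=40)

```text
clock: 13.5
position: [0.5547, -0.1138, 0.2778]
ee_rot: [-0.001, 0.299, 0.954, 0.0]
contact_force: [0.1, 0.4, -0.7]
width: 0.0175
gripper_force: 39.3
```

Emit:
jog_arm(deltas=[0,0,0,0,0,0,0,0,0,0,0,0,0,0,0,0,0,0,0,0,0])

```text
clock: 13.8
position: [0.5555, -0.1146, 0.2793]
ee_rot: [0.0, 0.299, 0.954, 0.0]
contact_force: [-0.4, 0.7, -1.7]
width: 0.0176
gripper_force: 39.3
```

Run:
```python
from h import *
s=manip.get_state();print(s['position'],s['contact_force'],s['moment'])
snap('wrist','w6');crop('w6',205,130,120,90,6.6,'w6c')
for P in([.5545,-.1147,.125],[.5555,-.1154,.125],list(s['position'][:2])+[s['position'][2]-.1328]):print((proj('w6',P)-[205,130])*6.6)
```

```text
[ 0.55551401 -0.1145834   0.27925075] [-0.41653489  0.70174295 -1.69032247] [ 0.01576715  0.00941003 -0.04788773]
[378.78012657 293.56007131]
[378.77139091 302.05167221]
[383.65049815 343.62084207]
```

View pics/w6c.png

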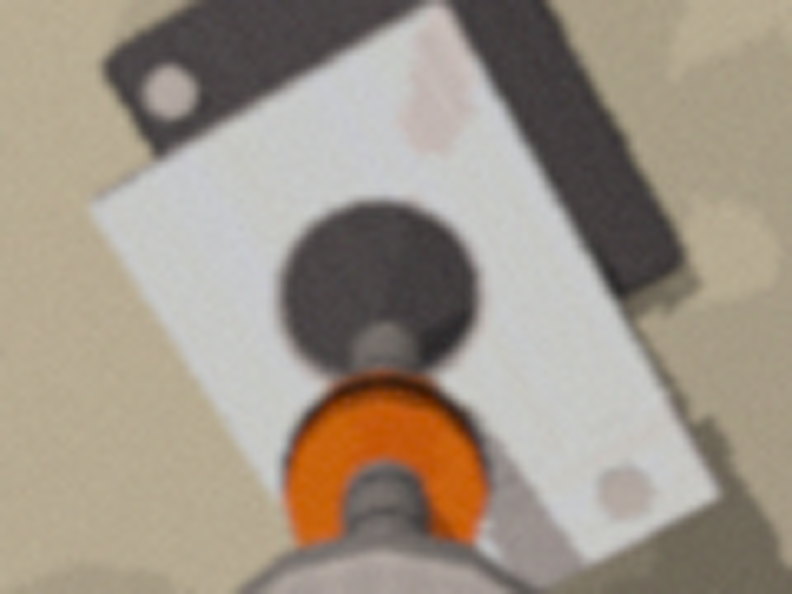

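The wrist view shows the hole at crop (379,295) and the rod about 6 px to its right. I apply a small correction and lower through the hole.

Emit:
jog_arm(deltas=[0,0,0,-1,-0.3,0,0,0,0,0,-1,-0.3,-10,0,0,0,0,-1,-0.3,-20,0,0,0,0,-1,-0.3,-30,0,0,0,0,-1,-0.3,-40,0,0,0,0,-1,-0.3,-48,0,0,0,0,-1,-0.3,-54,0,0,0,0,-1,-0.3,-56,0,0,0,0,-1,-0.3,-56,0])

```text
clock: 14.75
position: [0.5543, -0.1156, 0.2227]
ee_rot: [-0.0, 0.3, 0.954, 0.0]
contact_force: [0.3, -0.3, -1.5]
width: 0.0175
gripper_force: 39.3
```

Run:
```python
from h import *
s=manip.get_state();print(s['position'],s['contact_force'],s['moment'])
snap('wrist','w7');crop('w7',205,150,120,90,6.6,'w7c')
P=[.5545,-.1148,.125];print((proj('w7',P)-[205,150])*6.6)
```

```text
[ 0.55431586 -0.11558316  0.22265162] [ 0.32336642 -0.33022358 -1.52588957] [-0.00768788 -0.01108382 -0.00461835]
[390.55323024 299.6374984 ]
```

View pics/w7c.png

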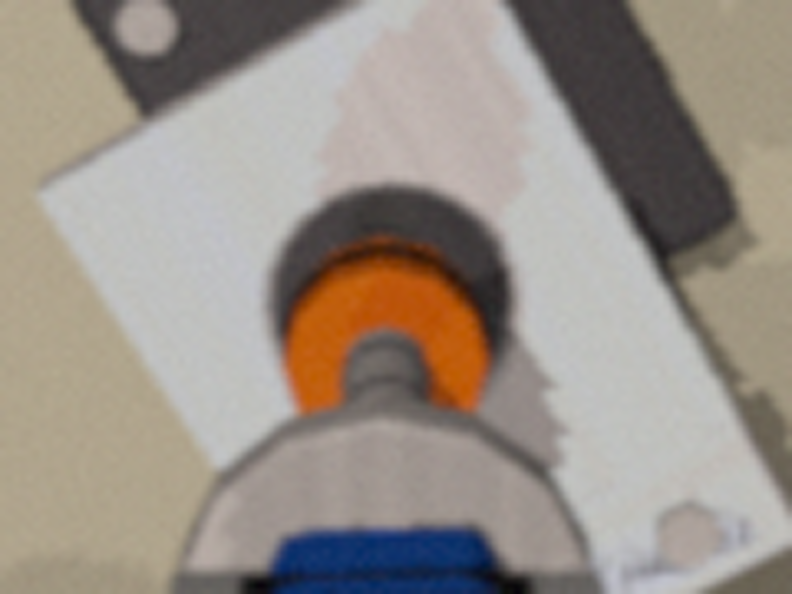

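Run:
```python
from h import *
for x,y in((.5545,-.1148),(.5543,-.1156)):
  Q=lambda z,dx,dy:(proj('w7',[x+dx,y+dy,z])-[205,150])*6.6
  u=np.array([-.82,.57])*.011
  for z in(.145,.147,.133):print(x,z,Q(z,0,0),'far edge',Q(z,*u))
```

```text
0.5545 0.145 [391.06042069 362.35538186] far edge [390.88320287 262.35285016]
0.5545 0.147 [391.11586359 369.21938533] far edge [390.93817742 268.45344971]
0.5545 0.133 [390.74636981 323.50497774] far edge [390.57219461 227.86292046]
0.5543 0.145 [383.68317838 364.99221847] far edge [383.38996832 265.07404239]
0.5543 0.147 [383.67525914 371.87586542] far edge [383.37937409 271.19586585]
0.5543 0.133 [383.72797765 326.02942098] far edge [383.44985603 230.46306803]
```

The collar is centred on the hole within about 0.5 mm, against 3 mm of clearance. I lower it further.

Emit:
jog_arm(deltas=[0,0,0,0,0,-4,0,0,0,0,0,0,-8,0,0,0,0,0,0,-12,0,0,0,0,0,0,-16,0,0,0,0,0,0,-16,0])

```text
clock: 15.3
position: [0.5538, -0.1154, 0.2061]
ee_rot: [-0.001, 0.3, 0.954, 0.0]
contact_force: [-0.4, 0.2, -1.8]
width: 0.0174
gripper_force: 39.3
```

Emit:
jog_arm(deltas=[0,0,0,0,0,-8,0,0,0,0,0,0,-16,0,0,0,0,0,0,-24,0,0,0,0,0,0,-32,0,0,0,0,0,0,-38,0,0,0,0,0,0,-43,0,0,0,0,0,0,-46,0,0,0,0,0,0,-48,0,0,0,0,0,0,-50,0,0,0,0,0,0,-51,0,0,0,0,0,0,-51,0])

```text
clock: 16.4
position: [0.5544, -0.1156, 0.156]
ee_rot: [0.0, 0.3, 0.954, 0.0]
contact_force: [0.1, 0.8, -1.6]
width: 0.0181
gripper_force: 39.3
```

Emit:
jog_arm(deltas=[0,0,0,0,0,-1,0,0,0,0,0,0,-2,0,0,0,0,0,0,-2.8,0,0,0,0,0,0,-3.4,0,0,0,0,0,0,-3.4,0])

```text
clock: 16.9
position: [0.5543, -0.1156, 0.1528]
ee_rot: [0.0, 0.3, 0.954, 0.0]
contact_force: [-0.0, -0.1, 1.2]
width: 0.0173
gripper_force: 39.6
```

The flange has landed: force went from -1.6 to +1.2 N at z 0.1528. I open the gripper and back off straight up.

Emit:
jog_arm(deltas=[0,0,0,0,0,0,0.1,0,0,0,0,0,0,0.2,0,0,0,0,0,0,0.4,0,0,0,0,0,0,0.7,0,0,0,0,0,0,0.8,0,0,0,0,0,0,0.8,0,0,0,0,0,5,0.8,0,0,0,0,0,15,0.8,0,0,0,0,0,30,0.8,0,0,0,0,0,55,0.8,0,0,0,0,0,85,0.8,0,0,0,0,0,120,0.8,0,0,0,0,0,150,0.8,0,0,0,0,0,150,0.8])

```text
clock: 18.3
position: [0.5566, -0.1163, 0.3086]
ee_rot: [0.006, 0.3, 0.954, -0.0]
contact_force: [0.1, -0.5, -0.5]
width: 0.0683
gripper_force: 0.0
```

Run:
```python
from h import *
s=manip.get_state();print(s['position'],s['contact_force'],s['clock'])
snap('side','s8');snap('wrist','w8');crop('s8',230,150,90,100,6,'a')
im=cv2.imread('pics/w8.png')[120:260,200:330]
b=cv2.resize(im,None,fx=2,fy=2);a=cv2.imread('pics/a.png');o=np.zeros((600,800,3),np.uint8);o[:,:540]=a;o[:280,540:]=b;cv2.imwrite('pics/f.png',o)
for z in(.131,.125,.02+.043,.02+.055,.02):print(z,(proj('s8',[.5545,-.1148,z])-[230,150])*6)
```

```text
[ 0.55661664 -0.11632698  0.30859508] [ 0.07919896 -0.48861902 -0.51275588] 18.3
0.131 [254.25331094 303.6319629 ]
0.125 [254.08449738 315.43617615]
0.063 [252.34456825 434.53724223]
0.075 [252.68054363 411.89148762]
0.02 [251.14474456 514.1091966 ]
```

View pics/f.png

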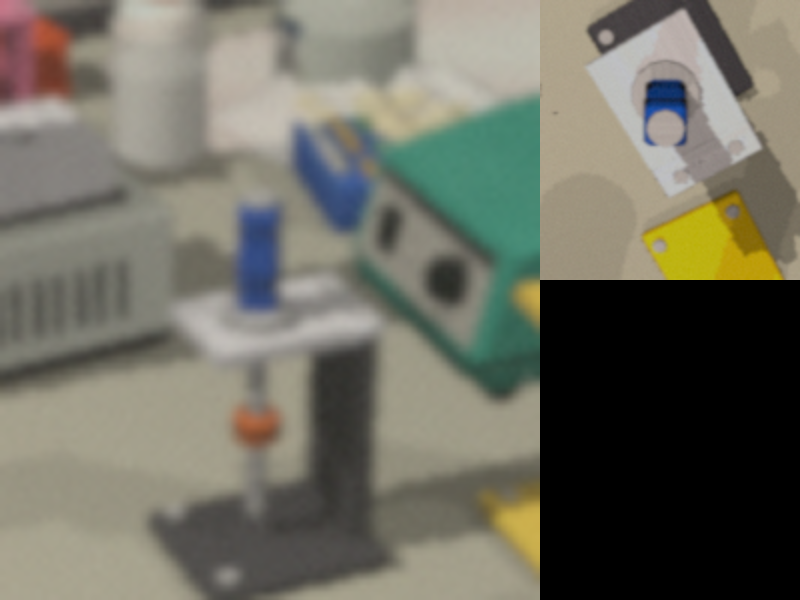

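The gauge hangs upright and fully seated. The collar centre is at crop y≈424, where a 43 mm depth predicts 423. I hand the job in.

```bash
python3 -c "
from rig import manip
print(manip.sign_off())"
```

```text
the job is handed in; nothing more can be done
None
```

I gauged the middle well at about 43 mm deep, and the gauge hangs fully home in its stand with the collar still marking that depth; the job is handed in, with no verdict shown.

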